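Press the loop trimming tool home in its foam pocket

ROBOT

A 6-joint arm with a two-finger parallel gripper is mounted at the origin on a cart in front of the work surface, level with it; the furniture and walls round the work are solid. World frame = base frame: x ahead of the robot, y to its left, z up, the work surface at z = 0. Lengths are in m, angles in rad, forces in N, time in s.
With the tool pointing down it reaches from about 0.275 to 0.825 m from the base axis. Payload 5.2 kg.
Tool frame: the origin (TCP) lies midway between the tips of the shut fingers; the grasp point (between the pads) lies 19 mm behind it; z points along the fingers, y is the line along which they close (so a half turn about z gives the same grasp; the last joint's range is limited). The gripper opens to 93 mm and grips with 3 to 60 N. Pads are 15 mm wide; open, the fingers measure 128 mm over their backs; the gripper's body (75 mm by 188 mm) begins 65 mm behind the grasp point.
Start: joints at [0.997, 0.259, 1.535, -0, 1.348, -0.203], TCP at [0.199, 0.513, 0.219] pointing down, gripper open.
Joint ranges: [-3.14, 3.14], [-0.91, 2.08], [0.19, 2.58], [-1.22, 4.36], [0.22, 2.71], [-3.12, 3.12]. Speed limits (rad/s): [2.57, 2.57, 3.14, 3.14, 3.14, 3.14].

INTERFACE

Orientations are given as a rotation vector (axis times angle).
In Python, from bench import sense, camera, close_job gives the robot as it stands.
- The arm moves only by the tool play_rows, never from a script. Its argument "series" is a list of rows, each a list of 7 numbers: the opening, from -1 (shut) to 1 (fully open), then the shift along the world's x, y, z in units of 0.5 m (1.0 is 0.5 m), then the turn, a rotation vector about the world's x, y, z in units of 2 pi rad (1.0 is 2 pi rad). A call has 1 to 5 rows; each row shifts and turns the commanded pose from where the row before left it; what a row does not reach is not made up. A row lasts 1/12 s, in which the tool goes at most 41.7 mm and 7.16 degrees, less where a joint would pass 70% of its speed; a pose out of reach is approached as far as the arm can. A call with a number of a shift or a turn outside -1 to 1 is refused whole. A call with a gripper value outside its range is refused whole. The fingers move at their own pace and stop on an object; "newtons" is the grip in N (left out, the last holds). Time passes only in rows, so rows that do not move let the fingers close. It gives the time, the measured TCP pose, the force, the opening and the grip force at its end, in the units of the state.
- sense(): the state, without advancing time (a new reading comes with each control period).
- camera(name): name is "scene" or "top"; returns a dict with "frame" (384x512x3 uint8, blue, green, red), "range_z" (384x512 float32, m along the optical axis (not along the pixel's ray), 0 where there is no reading), "vfov" (degrees; the focal length in pixels is half the picture's height over the tangent of half this angle, whatever the lens; pixels are square), "cx", "cy" (the principal point, pixels), "origin" and "orientation" of the camera in the world. Camera axes: x right, y down, z forward; pixel columns grow to the right and rows downward; lengths in m; the calibration is good to about 2 mm. A picture is of the moment at which its call begins.
- close_job(): hands the job in; it is judged then, once.
The state is a dict: "t": time; "joint_pos": joint angles; "dq": joint speeds; "joint_efforts": joint torques, N m; "ee_pos": TCP position; "ee_rot": TCP orientation; "contact_force": force on the tool from outside, world axes, zero at the start; "torque": the same for the moment, N m; "finger_gap": finger opening in m; "finger_force": force on a finger pad.
Only numpy, scipy, OpenCV 4.12 (cv2) and the standard library are available. Lean on these libraries where they do the work, as an engineer would, in place of code of your own. Each camera call takes 0.05 s, during which the arm holds its last target. There are 200 camera calls.

TASK

Put the wire-loop trimming tool back in the foam tray: set it in its own empty pocket, with the loop in the wide end and the wooden handle in the narrow end, and press it down until it lies flat and fully home along its whole length. Leave the wooden rib lying in its own pocket.

Things in the scene. Friction and masses are not known exactly. Their poses are not given: they have to be found in the camera images.
- loop_tool: Pottery trimming tool lying flat: wooden handle with a wire loop at one end, 206 mm long. Origin on its underside at mid-length, z up, y along the tool towards the handle's butt. Handle 12 mm wide (x) and 12 mm high, y = -28 to +103 mm; loop 33 mm wide, y = -103 to -28 mm. Balances, and is gripped, across the handle at y = +38 mm. The flat brush lying about is not this tool.
- loop_end (a point): The far end of the tool's wire loop, at the height of the tool's underside: (0, -103, 0) mm in the tool's frame.
- foam_tray: Fixed foam tray with two die-cut pockets, dark grey over orange, 30 mm high, x = -160 to +64 and y = -124 to +124 mm of its origin. Origin on the underside, straight below where the tool's origin belongs, same axes as the pocket. A grey finger cut-out crosses the handle's place: x = -62 to +62, y = +8 to +68 mm, its floor 12 mm above the underside. The other pocket, 110 mm to -x, holds the rib.
- pocket (a point): Place of the tool's origin on the floor of its empty pocket, 18 mm above the tray's underside; the seated tool has this very pose, y towards the handle end. Pocket 12 mm deep: the handle ends flush with the tray's face. Floor widths: loop part 42 mm (y = -110 to -22), handle part 20 mm (y = -22 to +110). The upper 7 mm of the walls slope at 45 degrees: the mouth is 7 mm wider on each side.
- rib: Flat half-moon wooden throwing rib, 66 x 110 x 9 mm, loose in the tray's other pocket, its upper face 3 mm below the tray's face. Origin at the centre of its underside, z up.

How it is judged:
By the outcome, as a careful person would: the job done as asked, in the order asked, and still so for the second after the job is handed in, with the robot touching nothing.
It also fails if it takes over 51 s, if anything falls off the work surface, if the arm or the gripper's body presses on something with over 40 N, if the wrist force passes 120 N, or if a joint passes its speed limit or range.

## Working session

There is one attempt and no reset: what is moved stays moved. The work goes in short steps, Python scripts to look and compute and a tool call to move; the robot and the scene stay as the last step left them, time stands still between calls to the robot, and variables do not carry over. Pictures are saved under pics/ and viewed, at most 10 in all, crops included, and the job is handed in when it is done.

Besides the shell and the picture viewer there is one more tool, called after ">>>" as name(argument=value, ...), one argument or row to a line, values as JSON. play_rows: Moves the arm, as the interface text tells. Its arguments: {"type":"object","properties":{"series":{"type":"array"},"newtons":{"type":"number"}},"required":["series"]}

```bash
mkdir -p pics; cat > h.py <<'E'
import numpy as np,cv2
from scipy.spatial.transform import Rotation as R
from bench import sense,camera
def cam(n):
    c=camera(n); c['f']=c['frame'].shape[0]/2/np.tan(np.radians(c['vfov'])/2)
    o=np.array(c['orientation'],float); c['R']=R.from_rotvec(o).as_matrix() if o.shape==(3,) else (o if o.shape==(3,3) else R.from_quat(o).as_matrix())
    return c
def cloud(c):
    z=c['range_z']; v,u=np.mgrid[:z.shape[0],:z.shape[1]]
    p=np.stack([(u-c['cx'])/c['f']*z,(v-c['cy'])/c['f']*z,z],-1)
    return p@c['R'].T+np.array(c['origin'])
def onplane(c,uv,h):
    uv=np.atleast_2d(uv).astype(float)
    d=np.c_[(uv-[c['cx'],c['cy']])/c['f'],np.ones(len(uv))]@c['R'].T
    o=np.array(c['origin']); return o+d*((h-o[2])/d[:,2])[:,None]
E
python3 - <<'E'
from h import *
for n in('scene','top'):
    c=cam(n); cv2.imwrite(f'pics/{n}0.png',c['frame']); np.savez(f'{n}0.npz',**{k:np.array(v) for k,v in c.items()})
    print(n,c['vfov'],c['cx'],c['cy'],c['origin'],c['orientation'])
print(sense())
E
```

```text
scene 55.34262743641693 259.12234274801364 185.45734243825856 [ 0.16478219 -0.72573989  0.38996998] [-1.95399688  0.44987016 -0.32454452]
top 50.282810429706686 257.55711673147954 192.9357825102166 [ 0.31843348 -0.02320539  0.89809892] [-2.01035534  2.20310685 -0.25978249]
{'t': 0.1, 'joint_pos': array([ 9.97222507e-01,  2.59290312e-01,  1.53596148e+00, -1.27075775e-05,
        1.34799640e+00, -2.02813907e-01]), 'dq': array([ 0.00107976, -0.00107443, -0.00357758, -0.00173391, -0.00060757,
       -0.00088261]), 'joint_efforts': array([ 1.62951052e-03, -4.38203466e+01, -2.84645820e+01,  7.18356203e-02,
        3.62373807e-02, -7.48977072e-05]), 'ee_pos': array([0.19899778, 0.51221504, 0.21789485]), 'ee_rot': array([-5.78940425e-01, -3.08716077e+00,  2.41392281e-03]), 'contact_force': array([-1.38348286, -0.35349915,  0.28030009]), 'torque': array([ 0.00177771, -0.01163886, -0.03711272]), 'finger_force': 0.0, 'finger_gap': 0.09303573049785788}
```

View pics/top0.png

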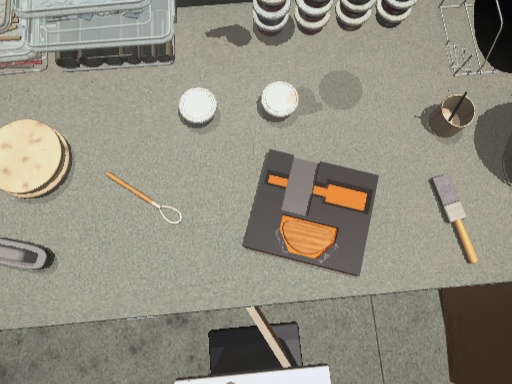

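View pics/scene0.png

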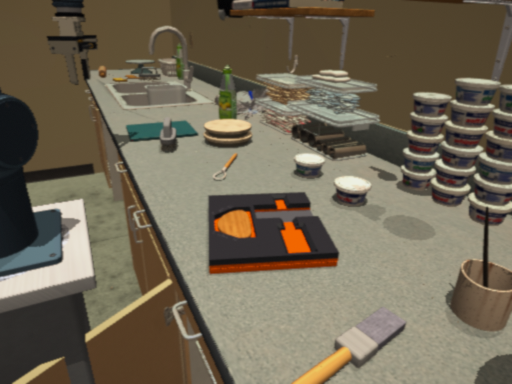

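The top view shows the tool with its butt at about (107,173) and its loop end at (181,218). The tray is centred near (312,211), with the pocket's wide orange part at (347,197) and its narrow part at (277,181). In the scene view the tool lies at (225,167) and the brush is in the foreground.

```bash
cat > m.py <<'E'
from h import *
import sys
def load(n): 
    d=np.load(n+'0.npz'); return {k:d[k] for k in d}
def orange(c): 
    h=cv2.cvtColor(c['frame'],cv2.COLOR_BGR2HSV); return cv2.inRange(h,(5,110,90),(25,255,255))
def blobs(m,box,amin=25):
    k=np.zeros_like(m); x0,y0,x1,y1=box; k[y0:y1,x0:x1]=m[y0:y1,x0:x1]
    return [b for b in cv2.findContours(k,cv2.RETR_EXTERNAL,cv2.CHAIN_APPROX_NONE)[0] if cv2.contourArea(b)>amin]
def tri(c1,p1,c2,p2):
    A=[];b=[]
    for c,p in((c1,p1),(c2,p2)):
        d=np.r_[(np.array(p)-[c['cx'],c['cy']])/c['f'],1]@c['R'].T; d/=np.linalg.norm(d)
        P=np.eye(3)-np.outer(d,d); A.append(P); b.append(P@c['origin'])
    return np.linalg.lstsq(np.vstack(A),np.hstack(b),rcond=None)[0]
E
python3 - <<'E'
from m import *
np.set_printoptions(precision=4,suppress=True)
t,s=load('top'),load('scene')
ct,cs=cloud(t),cloud(s)
for c,cl,nm,boxes in((t,ct,'top',[(95,160,190,230),(240,145,385,275)]),(s,cs,'scene',[(205,145,245,185),(200,190,340,275)])):
    for b in boxes:
        for k in blobs(orange(c),b):
            r=cv2.minAreaRect(k); print(nm,[round(float(x),1) for x in (*r[0],*r[1],r[2])]); 
            bp=cv2.boxPoints(r); print(bp.tolist() if c is t else [k[k[:,0,1].argmin(),0].tolist(),k[k[:,0,1].argmax(),0].tolist()])
            m=np.zeros(c['frame'].shape[:2],np.uint8);cv2.drawContours(m,[k],-1,255,-1); print('depth mean',np.median(cl[m>0],0))
print('table z',np.median(ct[140:160,200:240],(0,1)),'foam z',np.median(ct[240:250,265:275].reshape(-1,3),0), np.median(ct[170:176,290:300].reshape(-1,3),0))
# tray face by height
z=ct[...,2]; m=((z>0.02)&(z<0.05)).astype(np.uint8)*255; m[:, :235]=0;m[:,390:]=0;m[:140]=0;m[285:]=0
m=cv2.morphologyEx(m,cv2.MORPH_CLOSE,np.ones((25,25)))
k=max(cv2.findContours(m,0,2)[0],key=cv2.contourArea); r=cv2.minAreaRect(k)
p=onplane(t,cv2.boxPoints(r),0.03); print('tray',r,p,np.linalg.norm(np.diff(p,axis=0),axis=1))
g=t['frame'][160:230,95:190].astype(int); w=(g.min(2)>165); v,u=np.nonzero(w); print('white',np.c_[u+95,v+160].min(0),np.c_[u+95,v+160].max(0),len(u))
big=np.hstack([cv2.resize(t['frame'][155:235,95:195],(500,400),interpolation=cv2.INTER_NEAREST),np.zeros((400,4,3),np.uint8),cv2.resize(s['frame'][145:190,205:245],(296,333),interpolation=cv2.INTER_NEAREST)[:333].copy() if 0 else np.vstack([cv2.resize(s['frame'][145:190,205:245],(296,333),interpolation=cv2.INTER_NEAREST),np.zeros((67,296,3),np.uint8)])])
cv2.imwrite('pics/crop1.png',big)
cv2.imwrite('pics/crop2.png',cv2.resize(t['frame'][145:280,240:385],None,fx=4,fy=4,interpolation=cv2.INTER_NEAREST))
E
```

```text
top [128.0, 186.7, 54.6, 4.8, 33.0]
[[103.78910827636719, 173.8629150390625], [106.3936767578125, 169.85589599609375], [152.19332885742188, 199.62567138671875], [149.58876037597656, 203.6326904296875]]
depth mean [0.5625 0.2365 0.0114]
top [305.7, 238.2, 56.8, 35.4, 14.0]
[[273.88232421875, 248.47061157226562], [282.4705810546875, 214.11767578125], [337.5294189453125, 227.88238525390625], [328.941162109375, 262.2353210449219]]
depth mean [ 0.415  -0.1425  0.0271]
top [339.3, 195.4, 54.6, 18.7, 14.0]
[[310.5294189453125, 197.8823699951172], [315.058837890625, 179.7647247314453], [368.0, 193.00001525878906], [363.4705810546875, 211.11766052246094]]
depth mean [ 0.4971 -0.2345  0.0191]
top [277.4, 180.3, 19.0, 8.9, 13.2]
[[267.17376708984375, 182.511474609375], [269.21966552734375, 173.81640625], [287.6688232421875, 178.15737915039062], [285.6229248046875, 186.85244750976562]]
depth mean [ 0.5456 -0.0952  0.0189]
scene [230.7, 160.2, 3.8, 16.5, 39.8]
[[235, 153], [226, 167]]
depth mean [0.5599 0.2338 0.01  ]
scene [273.1, 265.9, 8.1, 128.6, 86.6]
[[337, 258], [210, 273]]
depth mean [ 0.4258 -0.2782  0.009 ]
scene [294.1, 237.9, 37.6, 22.6, 69.4]
[[283, 222], [288, 253]]
depth mean [ 0.4982 -0.2347  0.0176]
scene [234.5, 224.0, 28.0, 41.0, 90.0]
[[234, 210], [239, 238]]
depth mean [ 0.4144 -0.1471  0.0262]
scene [281.8, 204.8, 11.8, 54.1, 87.6]
[[279, 199], [255, 211]]
depth mean [ 0.546  -0.1075  0.0164]
table z [0.6353 0.0285 0.0008] foam z [ 0.4043 -0.0628  0.0309] [ 0.5614 -0.1359  0.0135]
tray ((313.7059326171875, 211.17649841308594), (118.35738372802734, 102.35002899169922), 14.03624439239502) [[ 0.4053 -0.0088  0.03  ]
 [ 0.6207 -0.0828  0.03  ]
 [ 0.5316 -0.3284  0.03  ]
 [ 0.324  -0.2421  0.03  ]] [0.2278 0.2613 0.2249]
white [134 173] [181 223] 139
```

View pics/crop1.png

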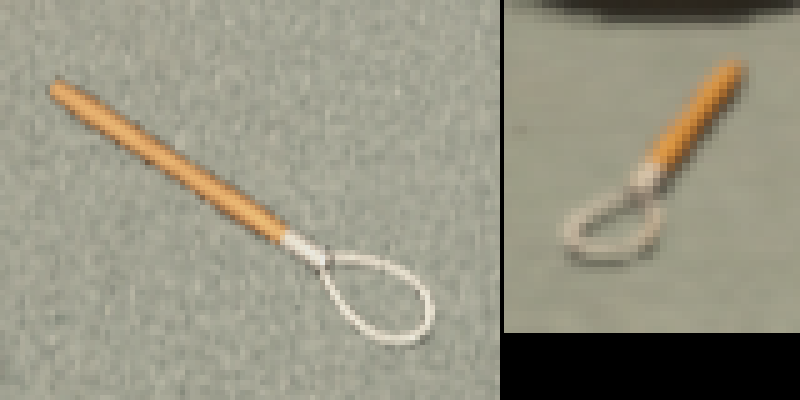

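View pics/crop2.png

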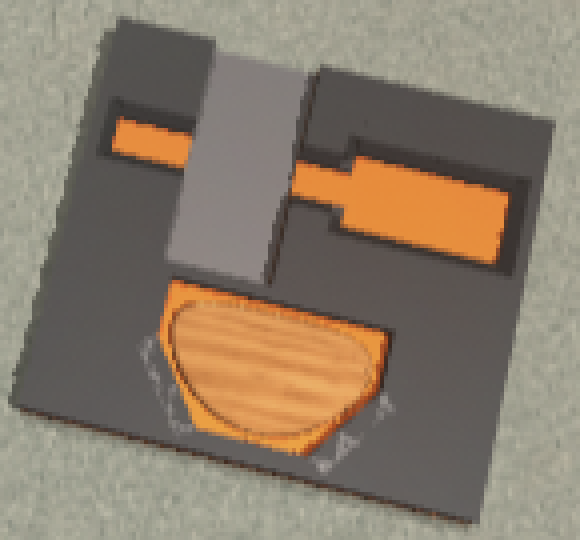

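Crop 1 shows the butt at (105.2,172.3) and the loop tip at (181,218.5) in the top view; in the scene view they are at (237,154) and (214.6,178). Crop 2 shows the pocket floor clearly, with corners at about (508,190), (495,263), (118,118) and (112,152) in the crop.

```bash
python3 - <<'E'
from m import *
np.set_printoptions(precision=4,suppress=True)
t,s=load('top'),load('scene')
# triangulated heights
print('butt',tri(t,(105.2,172.3),s,(236.9,153.8)),'handle mid',tri(t,(128,186.7),s,(230.7,160.2)),'looptip',tri(t,(181,218.5),s,(214.6,178.2)))
print('pocket wide floor', tri(t,(339.3,195.4),s,(294.1,237.9)))
# tool from top: butt & end of orange on z=.006
b,e,l=onplane(t,[(105.2,172.3)],.006)[0],onplane(t,[(150.9,201.6)],.006)[0],onplane(t,[(181,218.5)],.002)[0]
print('len',np.linalg.norm((b-l)[:2]),'yaw tool y-axis (handle/whole)',[np.degrees(np.arctan2(*(b-q)[[1,0]])) for q in(e,l)])
u=(b-l)/np.linalg.norm(b-l); print('origin',(b+l)/2,'grip',(b+l)/2+u*.038, 'handle axis grip',b-(b-e)/np.linalg.norm(b-e)*.065)
# pocket
c2=np.array([(508,190),(495,263),(352,157),(340,228),(118,118),(112,152)])/4.+[240,145]
w=onplane(t,c2,.018)[:,:2]; loc=np.array([(21,-110),(-21,-110),(21,-22),(-21,-22),(10,110),(-10,110)])/1000
a=loc-loc.mean(0); bb=w-w.mean(0); 
for sg in (1,-1):
    L=loc*[sg,1]; a=L-L.mean(0)
    ang=np.arctan2((a[:,0]*bb[:,1]-a[:,1]*bb[:,0]).sum(),(a*bb).sum()); Rm=np.array([[np.cos(ang),-np.sin(ang)],[np.sin(ang),np.cos(ang)]])
    o=w.mean(0)-Rm@L.mean(0); print(sg,'pocket origin',o,'yaw of y',np.degrees(ang)+90,'res mm',np.round(1000*(w-(L@Rm.T+o)),1).tolist(), 'grip target',o+Rm@[0,.038])
st=sense(); print(R.from_rotvec(st['ee_rot']).as_matrix())
E
```

```text
butt [0.6055 0.2889 0.0052] handle mid [0.565  0.2384 0.0068] looptip [0.4768 0.1253 0.0076]
pocket wide floor [ 0.4999 -0.2284  0.0168]
len 0.2036547688394749 yaw tool y-axis (handle/whole) [np.float64(52.48977734327173), np.float64(53.7767799836689)]
origin [0.5424 0.2072 0.004 ] grip [0.5649 0.2378 0.0047] handle axis grip [0.563  0.2378 0.006 ]
1 pocket origin [ 0.5151 -0.1798] yaw of y 71.06948688026067 res mm [[0.8, 0.7], [0.6, 0.4], [-1.2, 1.1], [-0.9, -0.7], [0.5, -0.1], [0.2, -1.3]] grip target [ 0.5275 -0.1438]
-1 pocket origin [ 0.5151 -0.1798] yaw of y 70.94131859386825 res mm [[40.8, -13.1], [-38.9, 14.0], [38.5, -12.6], [-40.5, 12.9], [19.1, -6.5], [-19.0, 5.3]] grip target [ 0.5275 -0.1439]
[[-0.9321  0.3623 -0.0009]
 [ 0.3623  0.9321 -0.0014]
 [ 0.0003 -0.0016 -1.    ]]
```

>>> play_rows(
  series=[
    [0,0.0487,-0.0365,0,0,0,0.0138],
    [0,0.0487,-0.0365,0,0,0,0.0138],
    [0,0.0487,-0.0365,0,0,0,0.0138],
    [0,0.0487,-0.0365,0,0,0,0.0138],
    [0,0.0487,-0.0365,0,0,0,0.0138],
  ],
  newtons=25,
)

```text
t: 0.52
ee_pos: [0.3217, 0.4203, 0.2183]
ee_rot: [0.106, -3.139, 0.001]
contact_force: [-0.2, 0.8, -0.1]
finger_gap: 0.0642
finger_force: 0.0
```

>>> play_rows(
  series=[
    [0,0.0487,-0.0365,0,0,0,0.0138],
    [0,0.0487,-0.0365,0,0,0,0.0138],
    [0,0.0487,-0.0365,0,0,0,0.0138],
    [0,0.0487,-0.0365,0,0,0,0.0138],
    [0,0.0487,-0.0365,0,0,0,0.0138],
  ],
)

```text
t: 0.93
ee_pos: [0.4436, 0.3289, 0.2183]
ee_rot: [0.778, -3.043, 0.0]
contact_force: [0.4, 0.1, -0.7]
finger_gap: 0.0468
finger_force: 0.0
```

>>> play_rows(
  series=[
    [0,0.0487,-0.0365,0,0,0,0.0138],
    [0,0.0487,-0.0365,0,0,0,0.0138],
    [0,0.0487,-0.0365,0,0,0,0.0138],
    [0,0.0487,-0.0365,0,0,0,0.0138],
    [0,0.0487,-0.0365,0,0,0,0.0138],
  ],
)

```text
t: 1.35
ee_pos: [0.5653, 0.2377, 0.2181]
ee_rot: [1.414, -2.804, -0.001]
contact_force: [0.0, 0.2, 0.2]
finger_gap: 0.0463
finger_force: 0.0
```

>>> play_rows(
  series=[
    [0,0,0,-0.06,0,0,0],
    [0,0,0,-0.06,0,0,0],
    [0,0,0,-0.06,0,0,0],
    [0,0,0,0,0,0,0],
  ],
)

```text
t: 1.68
ee_pos: [0.5603, 0.2375, 0.1218]
ee_rot: [1.402, -2.798, -0.005]
contact_force: [-1.9, -0.6, -0.0]
finger_gap: 0.0462
finger_force: 0.0
```

```bash
python3 - <<'E'
from h import *
c=cam('scene'); s=sense(); print(s['ee_pos'],s['ee_rot'],R.from_rotvec(s['ee_rot']).as_matrix().round(4).tolist(),s['joint_pos'],s['dq'])
a=cv2.resize(c['frame'][60:195,150:300],None,fx=4,fy=4); t=cam('top'); b=cv2.resize(t['frame'][130:250,70:220],None,fx=4,fy=4)
cv2.imwrite('pics/a1.png',cv2.resize(np.vstack([a[:,:600],b[:,:600]]),None,fx=.58,fy=.58))
E
```

```text
[0.56179218 0.23806748 0.12509292] [ 1.40433349 -2.80110692 -0.00323375] [[-0.5982, -0.8013, -0.0082], [-0.8013, 0.5983, -0.0018], [0.0064, 0.0055, -1.0]] [ 2.18211108e-01  4.43152158e-01  1.50406209e+00  9.56392428e-06
  1.20280116e+00 -2.28204192e+00] [ 0.00774961 -0.05309666 -0.08481202 -0.00168674  0.02970887  0.00070517]
```

View pics/a1.png

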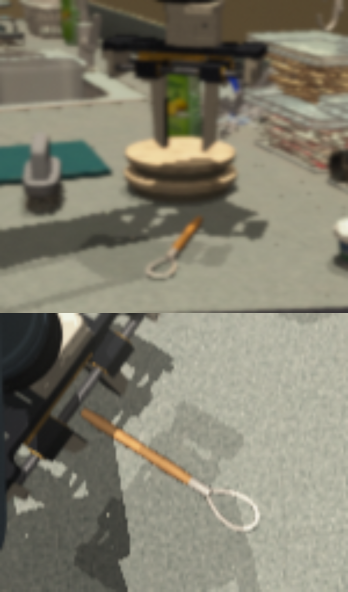

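The gripper is settling over the handle at yaw 143°. Placing from this wrist angle would put the last joint near its limit, so I'll turn half a turn to the equivalent grasp.

>>> play_rows(
  series=[
    [0,0,0,0,0,0,-0.0167],
    [0,0,0,0,0,0,-0.0167],
    [0,0,0,0,0,0,-0.0167],
    [0,0,0,0,0,0,-0.0167],
    [0,0,0,0,0,0,-0.0167],
  ],
)

```text
t: 2.2
ee_pos: [0.5661, 0.2396, 0.1318]
ee_rot: [-0.624, 3.074, 0.0]
contact_force: [-0.1, -0.7, 0.1]
finger_gap: 0.047
finger_force: 0.0
```

>>> play_rows(
  series=[
    [0,0,0,0,0,0,-0.0167],
    [0,0,0,0,0,0,-0.0167],
    [0,0,0,0,0,0,-0.0167],
    [0,0,0,0,0,0,-0.0167],
    [0,0,0,0,0,0,-0.0167],
  ],
)

```text
t: 2.62
ee_pos: [0.5661, 0.2396, 0.1319]
ee_rot: [0.195, 3.131, 0.002]
contact_force: [-0.2, -0.2, 0.8]
finger_gap: 0.0464
finger_force: 0.0
```

>>> play_rows(
  series=[
    [0,0,0,0,0,0,-0.0167],
    [0,0,0,0,0,0,-0.0167],
    [0,0,0,0,0,0,-0.0167],
    [0,0,0,0,0,0,-0.0167],
    [0,0,0,0,0,0,-0.0167],
  ],
)

```text
t: 3.03
ee_pos: [0.5661, 0.2395, 0.1319]
ee_rot: [1.0, 2.974, 0.004]
contact_force: [-0.0, -0.4, -0.3]
finger_gap: 0.047
finger_force: 0.0
```

>>> play_rows(
  series=[
    [0,0,0,0,0,0,-0.0167],
    [0,0,0,0,0,0,-0.0167],
    [0,0,0,0,0,0,-0.0167],
    [0,0,0,0,0,0,-0.0167],
    [0,0,0,0,0,0,-0.0167],
  ],
)

```text
t: 3.45
ee_pos: [0.5661, 0.2396, 0.1319]
ee_rot: [1.737, 2.613, 0.005]
contact_force: [0.5, -0.0, 0.7]
finger_gap: 0.0466
finger_force: 0.0
```

>>> play_rows(
  series=[
    [0,0,0,0,0,0,-0.0167],
    [0,0,0,0,0,0,-0.0167],
    [0,0,0,0,0,0,-0.0167],
    [0,0,0,0,0,0,-0.0167],
    [0,0,0,0,0,0,-0.0167],
  ],
)

```text
t: 3.87
ee_pos: [0.5661, 0.2396, 0.1319]
ee_rot: [2.356, 2.074, 0.007]
contact_force: [0.8, 0.2, -0.5]
finger_gap: 0.0467
finger_force: 0.0
```

>>> play_rows(
  series=[
    [0,0,0,0,0,0,-0.0167],
    [0,0,0,0,0,0,-0.0167],
    [0,0,0,0,0,0,-0.0167],
    [0,0,0,0,0,0,-0.0167],
    [0,0,0,0,0,0,-0.0167],
  ],
)

```text
t: 4.28
ee_pos: [0.566, 0.2396, 0.1319]
ee_rot: [2.815, 1.393, 0.007]
contact_force: [0.3, 0.8, 1.1]
finger_gap: 0.0467
finger_force: 0.0
```

>>> play_rows(
  series=[
    [0,0,0,-0.04,0,0,0],
    [0,0,0,-0.04,0,0,0],
    [0,0,0,-0.04,0,0,0],
    [0,0,0,-0.04,0,0,0],
    [0,0,0,0,0,0,0],
  ],
)

```text
t: 4.7
ee_pos: [0.5635, 0.2389, 0.0475]
ee_rot: [-2.812, -1.4, 0.004]
contact_force: [-0.6, 0.5, -0.1]
finger_gap: 0.0463
finger_force: 0.0
```

>>> play_rows(
  series=[
    [0,0,0,0,0,0,0],
    [0,0,0,0,0,0,0],
    [0,0,0,0,0,0,0],
  ],
)

```text
t: 4.95
ee_pos: [0.5663, 0.2394, 0.0512]
ee_rot: [2.811, 1.4, 0.006]
contact_force: [0.4, -0.3, 0.3]
finger_gap: 0.0469
finger_force: 0.0
```

>>> play_rows(
  series=[
    [0,-0.003,-0.002,-0.03,0,0,0],
    [0,0,0,-0.03,0,0,0],
    [0,0,0,-0.018,0,0,0],
    [0,0,0,-0.01,0,0,0],
    [0,0,0,-0.006,0,0,0],
  ],
)

```text
t: 5.37
ee_pos: [0.5632, 0.2379, 0.0017]
ee_rot: [2.812, 1.4, 0.0]
contact_force: [-0.6, 0.1, -0.5]
finger_gap: 0.0462
finger_force: 0.0
```

>>> play_rows(
  series=[
    [0,0,0,0,0,0,0],
    [-1,0,0,0,0,0,0],
    [-1,0,0,0,0,0,0],
    [-1,0,0,0,0,0,0],
    [-1,0,0,0,0,0,0],
  ],
)

```text
t: 5.78
ee_pos: [0.5634, 0.238, 0.0022]
ee_rot: [2.812, 1.4, 0.001]
contact_force: [1.3, -1.3, 0.3]
finger_gap: 0.0245
finger_force: 0.0
```

>>> play_rows(
  series=[
    [-1,0,0,0,0,0,0],
    [-1,0,0,0,0,0,0],
    [-1,0,0,0,0,0,0],
    [-1,0,0,0,0,0,0],
    [-1,0,0,0,0,0,0],
  ],
)

```text
t: 6.2
ee_pos: [0.5631, 0.238, 0.0019]
ee_rot: [-2.813, -1.4, -0.0]
contact_force: [-0.3, 0.6, 2.2]
finger_gap: 0.0121
finger_force: 25.0
```

>>> play_rows(
  series=[
    [-1,0,0,0.02,0,0,0],
    [-1,0,0,0.04,0,0,0],
    [-1,0,0,0.05,0,0,0],
    [-1,0,0,0.05,0,0,0],
    [-1,0,0,0.04,0,0,0],
  ],
)

```text
t: 6.62
ee_pos: [0.5635, 0.238, 0.104]
ee_rot: [2.812, 1.4, 0.002]
contact_force: [0.4, -0.1, -0.6]
finger_gap: 0.012
finger_force: 25.0
```

>>> play_rows(
  series=[
    [-1,-0.0036,-0.0382,0,0,0,0.0025],
    [-1,-0.0036,-0.0382,0,0,0,0.0025],
    [-1,-0.0036,-0.0382,0,0,0,0.0025],
    [-1,-0.0036,-0.0382,0,0,0,0.0025],
    [-1,-0.0036,-0.0382,0,0,0,0.0025],
  ],
)

```text
t: 7.03
ee_pos: [0.5538, 0.1416, 0.1023]
ee_rot: [2.754, 1.51, 0.001]
contact_force: [0.4, -0.2, -0.4]
finger_gap: 0.0118
finger_force: 25.0
```

>>> play_rows(
  series=[
    [-1,-0.0036,-0.0382,0,0,0,0.0025],
    [-1,-0.0036,-0.0382,0,0,0,0.0025],
    [-1,-0.0036,-0.0382,0,0,0,0.0025],
    [-1,-0.0036,-0.0382,0,0,0,0.0025],
    [-1,-0.0036,-0.0382,0,0,0,0.0025],
  ],
)

```text
t: 7.45
ee_pos: [0.5449, 0.046, 0.1023]
ee_rot: [2.693, 1.617, 0.0]
contact_force: [0.1, 0.9, -0.7]
finger_gap: 0.0125
finger_force: 25.0
```

>>> play_rows(
  series=[
    [-1,-0.0036,-0.0382,0,0,0,0.0025],
    [-1,-0.0036,-0.0382,0,0,0,0.0025],
    [-1,-0.0036,-0.0382,0,0,0,0.0025],
    [-1,-0.0036,-0.0382,0,0,0,0.0025],
    [-1,-0.0036,-0.0382,0,0,0,0.0025],
  ],
)

```text
t: 7.87
ee_pos: [0.5359, -0.0495, 0.1022]
ee_rot: [2.628, 1.721, 0.0]
contact_force: [0.5, -0.4, -0.4]
finger_gap: 0.0125
finger_force: 25.0
```

>>> play_rows(
  series=[
    [-1,-0.0036,-0.0382,0,0,0,0.0025],
    [-1,-0.0036,-0.0382,0,0,0,0.0025],
    [-1,-0.0036,-0.0382,0,0,0,0.0025],
    [-1,-0.0036,-0.0382,0,0,0,0.0025],
    [-1,-0.0036,-0.0382,0,0,0,0.0025],
  ],
)

```text
t: 8.28
ee_pos: [0.5269, -0.1451, 0.1023]
ee_rot: [2.558, 1.823, 0.0]
contact_force: [-0.4, 0.5, -1.3]
finger_gap: 0.0122
finger_force: 25.0
```

>>> play_rows(
  series=[
    [-1,0,0,-0.03,0,0,0],
    [-1,0,0,-0.03,0,0,0],
    [-1,0,0,0,0,0,0],
    [-1,0,0,0,0,0,0],
    [-1,0,0,0,0,0,0],
  ],
)

```text
t: 8.7
ee_pos: [0.5274, -0.1441, 0.0725]
ee_rot: [2.558, 1.822, 0.0]
contact_force: [-0.1, 0.6, -0.2]
finger_gap: 0.0121
finger_force: 25.0
```

```bash
python3 - <<'E'
from h import *
c=cam('scene'); t=cam('top'); s=sense(); m=R.from_rotvec(s['ee_rot']).as_matrix(); print(s['ee_pos'],np.degrees(np.arctan2(m[1,1],m[0,1])),m[2].round(4),s['joint_pos'][5],s['contact_force'],s['finger_gap'])
for n,q in(('scene',c),('top',t)): np.savez(f'{n}1.npz',**{k:np.array(v) for k,v in q.items()})
a=cv2.resize(c['frame'][130:280,195:345],None,fx=2.6,fy=2.6); b=cv2.resize(t['frame'][135:285,235:385],None,fx=2.6,fy=2.6)
cv2.imwrite('pics/b1.png',np.hstack([a,b]))
E
```

```text
[ 0.52773202 -0.14414707  0.07274372] -19.05228617672007 [-2.0e-04  1.7e-03 -1.0e+00] -0.13809063782123215 [ 0.2622473  -0.66755032 -0.49908434] 0.012284438757594118
```

View pics/b1.png

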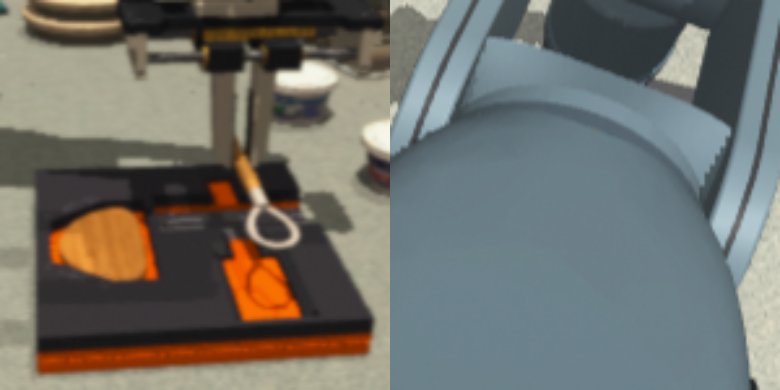

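The scene view shows the tool held over its pocket, with the loop tip at about (299.6,225.8) and its shadow in the wide part. I'll check the loop's position against the grip pose, then lower.

```bash
python3 - <<'E'
from m import *
np.set_printoptions(precision=4,suppress=True)
s=np.load('scene1.npz'); s={k:s[k] for k in s}; s0=load('scene')
y=np.array([np.cos(np.radians(71)),np.sin(np.radians(71))]);x=np.array([y[1],-y[0]])
g=np.array([.5277,-.1441]); P=np.array([.5151,-.1798])
f=s['frame'].astype(int); 
m=((f.min(2)>140)).astype(np.uint8)*255; k=max(blobs(m,(275,195,320,235)),key=cv2.contourArea); q=k[:,0]; print('loop bbox',q.min(0),q.max(0))
w=onplane(s,q,.0725)[:,:2]; loc=np.c_[(w-g)@x,(w-g)@y]+[0,.038]; print('loop local x,y range mm (expect +-16.5,-103)',loc.min(0)*1e3,loc.max(0)*1e3)
b=max(blobs(orange(s0),(270,215,325,260)),key=cv2.contourArea)[:,0]; w=onplane(s0,b,.018)[:,:2]; print('pocket in scene: local range',np.c_[(w-P)@x,(w-P)@y].min(0)*1e3,np.c_[(w-P)@x,(w-P)@y].max(0)*1e3)
cl=cloud(s); mm=np.zeros(m.shape,np.uint8); cv2.drawContours(mm,[k],-1,255,-1); p=cl[(mm>0)&(m>0)]; p=p[(p[:,2]>.05)]; 
L=np.c_[(p[:,:2]-g)@x,(p[:,:2]-g)@y+.038,p[:,2]]*1e3
for a in range(-105,-20,15):
    o=L[(L[:,1]>a)&(L[:,1]<a+15)]; print(a,len(o),np.median(o,0) if len(o) else '')
E
```

```text
loop bbox [308 195] [319 202]
loop local x,y range mm (expect +-16.5,-103) [ 41.5341 -14.3263] [65.0954 18.5514]
pocket in scene: local range [ -21.0954 -101.8107] [22.9892  8.8558]
-105 0 
-90 0 
-75 0 
-60 0 
-45 0 
-30 0
```

```bash
python3 - <<'E'
from m import *
np.set_printoptions(precision=1,suppress=True)
s=np.load('scene1.npz'); s={k:s[k] for k in s}
y=np.array([np.cos(np.radians(71)),np.sin(np.radians(71))]);x=np.array([y[1],-y[0]]); g=np.array([.5277,-.1441])
uv=np.array([(248,228),(299,235),(275,248),(258,205),(238,153)])/2.6+[195,130]
for h in(.065,.073,.081):
  w=onplane(s,uv,h)[:,:2]; print(h,(np.c_[(w-g)@x,(w-g)@y+.038]*1e3).tolist())
cl=cloud(s); p=cl[205:230,286:314].reshape(-1,3); p=p[(p[:,2]>.045)&(p[:,2]<.1)]; L=np.c_[(p[:,:2]-g)@x,(p[:,:2]-g)@y+.038,p[:,2]]*1e3
print(len(L))
for a in range(-110,0,15):
    o=L[(L[:,1]>a)&(L[:,1]<a+15)]; print(a,len(o),np.median(o,0) if len(o) else '',o[:,0].min() if len(o) else '',o[:,0].max() if len(o) else '')
E
```

```text
0.065 [[-9.867177162492112, -57.49554024310447], [23.470977987500344, -70.63830145305583], [2.4910561411788557, -86.5003148453288], [4.928924627427218, -24.052304284395206], [8.98002150091641, 67.86955907099279]]
0.073 [[-13.410025652943448, -71.59186430546404], [19.107422169574324, -84.41108150466478], [-1.35602311973148, -99.88260926385544], [1.0218307519983962, -38.97192251772156], [4.973199105015456, 50.68703977216128]]
0.081 [[-16.95287414339478, -85.68818836782363], [14.743866351648306, -98.18386155627373], [-5.203102380641837, -113.26490368238204], [-2.8852631234304122, -53.891540751047984], [0.9663767091143587, 33.50452047332982]]
124
-110 23 [  1.9 -99.   76.8] -9.308696830910131 13.959091970576559
-95 21 [-10.2 -88.   76.8] -15.000286759350978 16.909942163825168
-80 20 [ 12.9 -72.9  76.9] -14.103448018151946 17.345257677578257
-65 25 [  5.  -56.7  76.8] -10.93749880088713 12.819492912255413
-50 32 [  0.8 -47.1  79.6] -3.443174775871595 6.171138228865126
-35 3 [ -2.6 -34.3  77.1] -3.6215735273536023 -2.5524290739390487
-20 0   
-5 0
```

Level and centred to within about 1 mm. Lowering.

>>> play_rows(
  series=[
    [-1,0,0,-0.02,0,0,0],
    [-1,0,0,-0.02,0,0,0],
    [-1,0,0,-0.02,0,0,0],
    [-1,0,0,-0.015,0,0,0],
    [-1,0,0,-0.01,0,0,0],
  ],
)

```text
t: 9.22
ee_pos: [0.5261, -0.1436, 0.0273]
ee_rot: [-2.557, -1.821, 0.002]
contact_force: [-0.3, 0.2, -0.5]
finger_gap: 0.0119
finger_force: 25.0
```

>>> play_rows(
  series=[
    [-1,0,0,-0.006,0,0,0],
    [-1,0,0,-0.006,0,0,0],
    [-1,0,0,-0.004,0,0,0],
    [-1,0,0,-0.003,0,0,0],
    [-1,0,0,0,0,0,0],
  ],
)

```text
t: 9.63
ee_pos: [0.5273, -0.1442, 0.02]
ee_rot: [2.559, 1.822, 0.0]
contact_force: [-1.0, -0.1, -0.4]
finger_gap: 0.0118
finger_force: 25.0
```

>>> play_rows(
  series=[
    [-1,0,0,-0.002,0,0,0],
    [-1,0,0,-0.002,0,0,0],
    [-1,0,0,0,0,0,0],
  ],
)

```text
t: 9.88
ee_pos: [0.5274, -0.1443, 0.0198]
ee_rot: [2.558, 1.822, 0.001]
contact_force: [-4.6, 2.8, 15.8]
finger_gap: 0.012
finger_force: 25.0
```

```bash
python3 -c "
from h import *
s=sense();print(s['ee_pos'],s['contact_force'],s['torque'])"
```

```text
[ 0.52740066 -0.14431497  0.01978947] [-4.63937648  2.83349428 15.83945944] [0.30708868 1.01643738 0.00322521]
```

Contact at z = 0.0198 with 16 N, which matches the seated height. I'll release with a partial opening that fits the cut-out, rise, and look.

>>> play_rows(
  series=[
    [-0.3,0,0,0.003,0,0,0],
    [-0.3,0,0,0,0,0,0],
    [-0.3,0,0,0,0,0,0],
    [-0.3,0,0,0,0,0,0],
  ],
)

```text
t: 10.22
ee_pos: [0.5271, -0.1441, 0.019]
ee_rot: [2.559, 1.822, 0.0]
contact_force: [0.3, 0.2, -0.9]
finger_gap: 0.0314
finger_force: 0.0
```

>>> play_rows(
  series=[
    [-0.3,0,0,0.04,0,0,0],
    [-0.3,0,0,0.06,0,0,0],
    [-0.3,0,0,0.06,0,0,0],
    [-0.3,0,0,0.06,0,0,0],
    [-1,0,0,0,0,0,0],
  ],
)

```text
t: 10.63
ee_pos: [0.5304, -0.1457, 0.1349]
ee_rot: [2.552, 1.817, 0.007]
contact_force: [1.1, 0.3, 0.5]
finger_gap: 0.0292
finger_force: 0.0
```

```bash
python3 - <<'E'
from h import *
c=cam('scene'); s=sense(); print(s['ee_pos'])
cv2.imwrite('pics/c1.png',cv2.resize(c['frame'][180:280,200:345],None,fx=5,fy=5))
y=np.array([np.cos(np.radians(71)),np.sin(np.radians(71))]);x=np.array([y[1],-y[0]]); P=np.array([.5151,-.1798])
cl=cloud(c).reshape(-1,3); L=np.c_[(cl[:,:2]-P)@x,(cl[:,:2]-P)@y,cl[:,2]]*1e3
for a in range(-110,110,10):
    o=L[(abs(L[:,0])<4)&(L[:,1]>a)&(L[:,1]<=a+10)&(L[:,2]<45)]; print(a,len(o),np.percentile(o[:,2],[20,50,90]).round(1) if len(o) else '')
E
```

```text
[ 0.52922616 -0.14516521  0.13224898]
-110 5 [23.6 24.3 24.9]
-100 7 [17.6 17.8 18.3]
-90 10 [17.5 17.7 18.6]
-80 14 [16.9 17.5 18.4]
-70 12 [17.2 17.6 18.3]
-60 14 [17.1 17.8 24.2]
-50 25 [22.6 24.7 28.7]
-40 19 [18.5 26.7 28.9]
-30 14 [17.5 26.8 28.7]
-20 19 [18.5 27.3 29.3]
-10 16 [25.4 27.9 30.2]
0 13 [23.1 27.3 29.4]
10 11 [26.  28.  29.6]
20 17 [12.1 26.5 29.5]
30 15 [11.9 27.4 29.5]
40 15 [11.9 25.4 29.6]
50 18 [11.6 25.4 28.6]
60 16 [12.7 20.8 29.4]
70 13 [19.8 27.2 29.8]
80 12 [19.6 27.8 30. ]
90 7 [18.9 25.8 28.6]
100 5 [17.4 17.6 23.7]
```

View pics/c1.png

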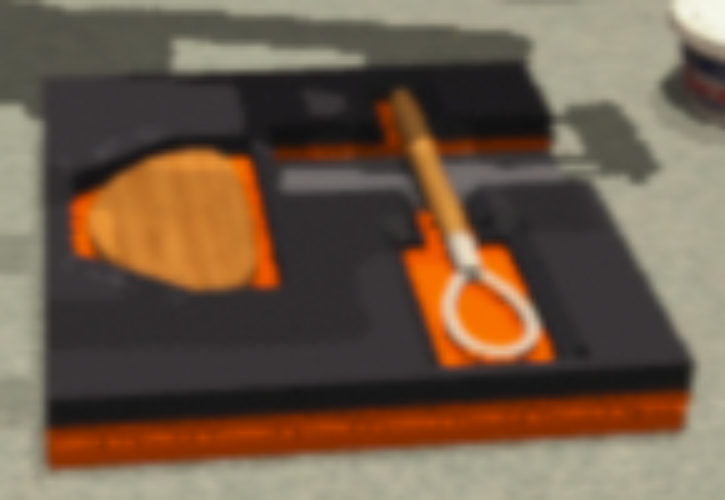

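The view shows the tool in its pocket: the loop is in the wide part at crop (490,310), the butt is in the narrow end at (403,100), and the handle top is flush at about 29.6 mm. The rib is undisturbed. Next I'll press with shut fingers at two spots over the cut-out.

>>> play_rows(
  series=[
    [-1,-0.015,-0.0435,0,0,0,0],
    [-1,0,0,-0.04,0,0,0],
    [-1,0,0,-0.05,0,0,0],
    [-1,0,0,-0.05,0,0,0],
    [-1,0,0,-0.03,0,0,0],
  ],
)

```text
t: 11.1
ee_pos: [0.5171, -0.1648, 0.0403]
ee_rot: [-2.555, -1.819, 0.004]
contact_force: [-0.3, 0.9, 0.4]
finger_gap: 0.0004
finger_force: 0.0
```

>>> play_rows(
  series=[
    [-1,0,0,0,0,0,0],
    [-1,0,0,0,0,0,0],
    [-1,0,0,0,0,0,0],
  ],
)

```text
t: 11.35
ee_pos: [0.5197, -0.1659, 0.0442]
ee_rot: [-2.559, -1.822, 0.0]
contact_force: [1.2, 0.7, 0.2]
finger_gap: 0.0005
finger_force: 0.0
```

>>> play_rows(
  series=[
    [-1,0,0,-0.015,0,0,0],
    [-1,0,0,-0.008,0,0,0],
    [-1,0,0,-0.004,0,0,0],
    [-1,0,0,-0.003,0,0,0],
    [-1,0,0,0,0,0,0],
  ],
)

```text
t: 11.77
ee_pos: [0.5196, -0.1659, 0.0306]
ee_rot: [2.558, 1.822, 0.0]
contact_force: [-4.9, 1.5, 10.9]
finger_gap: 0.0009
finger_force: 5.6
```

>>> play_rows(
  series=[
    [-1,0,0,-0.002,0,0,0],
    [-1,0,0,-0.001,0,0,0],
    [-1,0,0,0,0,0,0],
    [-1,0,0,0.01,0,0,0],
    [-1,0,0,0.03,0,0,0],
  ],
)

```text
t: 12.18
ee_pos: [0.5184, -0.1652, 0.0469]
ee_rot: [-2.557, -1.821, 0.002]
contact_force: [-0.6, -0.1, -0.2]
finger_gap: 0.0009
finger_force: 0.0
```

>>> play_rows(
  series=[
    [-1,0.017,0.048,0,0,0,0],
    [-1,0.012,0.037,0,0,0,0],
    [-1,0,0,-0.014,0,0,0],
    [-1,0,0,-0.01,0,0,0],
    [-1,0,0,-0.008,0,0,0],
  ],
)

```text
t: 12.6
ee_pos: [0.5336, -0.1235, 0.0309]
ee_rot: [-2.558, -1.823, 0.001]
contact_force: [0.4, 0.0, 0.4]
finger_gap: 0.0002
finger_force: 0.0
```

>>> play_rows(
  series=[
    [-1,0,0,-0.005,0,0,0],
    [-1,0,0,-0.003,0,0,0],
    [-1,0,0,0,0,0,0],
  ],
)

```text
t: 12.85
ee_pos: [0.5337, -0.1236, 0.0305]
ee_rot: [-2.559, -1.821, -0.001]
contact_force: [-8.9, 6.0, 30.9]
finger_gap: 0.0004
finger_force: 15.1
```

Both presses stop at about 30.5 mm, so the handle lies flat. Now I'll retreat clear and take a final check.

>>> play_rows(
  series=[
    [-1,0,0,0.03,0,0,0],
    [-1,0,0,0.06,0,0,0],
    [-1,0,0,0.07,0,0,0],
    [-1,0,0,0.07,0,0,0],
    [-1,0,0.05,0.05,0,0,0],
  ],
)

```text
t: 13.27
ee_pos: [0.5351, -0.1029, 0.1702]
ee_rot: [2.559, 1.815, 0.001]
contact_force: [0.9, -0.2, 0.3]
finger_gap: 0.0004
finger_force: 0.0
```

>>> play_rows(
  series=[
    [-1,0,0.08,0,0,0,0],
    [-1,0,0.08,0,0,0,0],
    [-1,0,0.08,0,0,0,0],
    [-1,0,0.08,0,0,0,0],
    [-1,0,0.08,0,0,0,0],
  ],
)

```text
t: 13.68
ee_pos: [0.5338, 0.1022, 0.1672]
ee_rot: [2.561, 1.82, -0.001]
contact_force: [1.1, 0.0, 0.2]
finger_gap: 0.0002
finger_force: 0.0
```

>>> play_rows(
  series=[
    [-1,0,0.08,0,0,0,0],
    [-1,0,0.06,0,0,0,0],
    [-1,0,0,0,0,0,0],
    [-1,0,0,0,0,0,0],
    [-1,0,0,0,0,0,0],
  ],
)

```text
t: 14.1
ee_pos: [0.534, 0.1705, 0.167]
ee_rot: [2.559, 1.822, -0.002]
contact_force: [-0.2, 0.4, -0.7]
finger_gap: 0.0004
finger_force: 0.0
```

```bash
python3 - <<'E'
from h import *
c=cam('scene'); t=cam('top'); print(sense()['ee_pos'])
a=cv2.resize(c['frame'][180:280,200:345],(400,276)); b=cv2.resize(t['frame'][145:280,240:385],(400,372)); a=np.vstack([a,np.zeros((96,400,3),np.uint8)])
cv2.imwrite('pics/d1.png',np.hstack([a,b]))
E
```

```text
[0.53421842 0.1699448  0.167299  ]
```

View pics/d1.png

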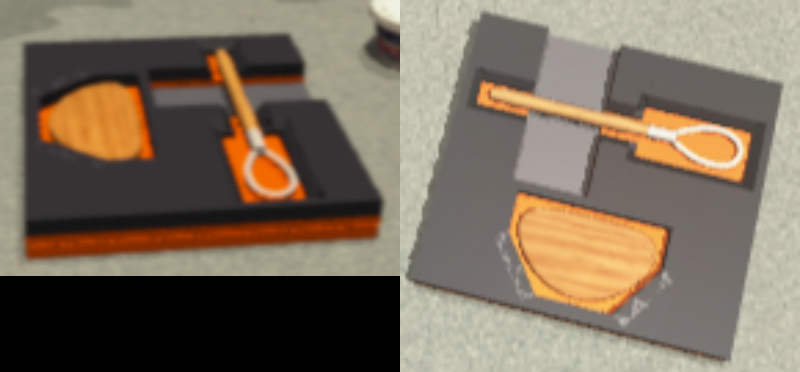

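Both views show the tool inside its pocket, loop at (715,148) in the wide end and butt at (492,93) in the narrow end, with the rib undisturbed in its own pocket and the arm clear.

```bash
python3 -c "
from bench import close_job
print(close_job())"
```

```text
the job is handed in; nothing more can be done
None
```

The loop tool is in its own pocket, loop in the wide end, and was pressed flush (handle top about 30.5 mm at both press points); the rib was not touched, and the job was handed in at about 14 s, with no verdict shown.

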